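# Zero the balance, then weigh the white bottle

### The arm

A 6-joint arm with a two-finger parallel gripper is mounted at the origin on a cart in front of the work surface, level with it; the furniture and walls round the work are solid. World frame = base frame: x ahead of the robot, y to its left, z up, the work surface at z = 0. Lengths are in m, angles in degrees, forces in N, time in s.
With the tool pointing down it reaches from about 0.425 to 0.95 m from the base axis. Payload 3.5 kg.
Tool frame: the origin (TCP) lies midway between the tips of the shut fingers; the grasp point (between the pads) lies 19 mm behind it; z points along the fingers, y is the line along which they close (so a half turn about z gives the same grasp; the last joint's range is limited). The gripper opens to 85 mm and grips with 20 to 120 N. Pads are 22 mm wide; open, the fingers measure 114 mm over their backs; the gripper's body (76 mm by 85 mm) begins 54 mm behind the grasp point. The pads swing forward as they close: fully open they stand 13 mm farther back than shut.
Start: joints at [-8.594, 16.404, 90.338, -0, 73.258, -8.594], TCP at [0.675, 0, 0.198] pointing down, gripper open.
Joint ranges: [-158.93, 158.93], [-51.34, 127.21], [12.03, 142.37], [-87.48, 267.48], [13.55, 161.25], [-162.69, 162.69]. Speed limits (degrees/s): [159.86, 159.86, 180, 180, 180, 180].

### API

Orientations are given as [roll, pitch, yaw] about the fixed x, y, z axes, in that order (R = Rz(yaw) Ry(pitch) Rx(roll)).
In Python, from bench import ctrl, camera, camera_params, workorder, find_in, spot_point gives the robot as it stands.
- The arm moves only by the tool arm_command, never from a script. Its argument "series" is a list of rows, each a list of 2 entries, a list of its own where there are three numbers: the shift along the world's x, y, z in m, then the turn about the world's z in rad. In form: [[[x, y, z], roll], ...]. A call has 1 to 5 rows; each row shifts and turns the commanded pose from where the row before left it; what a row does not reach is not made up. A row lasts 1/10 s, in which the tool goes at most 50 mm and 8.59 degrees, less where a joint would pass 70% of its speed; a pose out of reach is approached as far as the arm can. A call is refused whole if a number of a shift passes 0.05 or a number of a turn 0.15, either way. A call with a gripper value outside its range is refused whole. "jaw" is the opening, from 0 (shut) to 1 (fully open), set as the call begins (left out, the last holds). The fingers move at their own pace and stop on an object; "force" is the grip in N (left out, the last holds). Time passes only in rows, so rows that do not move let the fingers close. It gives the time, the measured TCP pose, the force, the opening and the grip force at its end, in the units of the state.
- ctrl.sense(): the state, without advancing time (a new reading comes with each control period).
- camera(name): name is "scene" or "side" or "wrist"; returns the picture (384x512x3 uint8, blue, green, red); there is no depth.
- camera_params(name): a dict with "fx", "fy", "cx", "cy" (pixels), "eye" and "attitude" of the camera in the world. Camera axes: x right, y down, z forward; pixel columns grow to the right and rows downward; lengths in m; the calibration is good to about 2 mm. A picture is of the moment at which its call begins: read the wrist's pose just before it. camera_params takes no time and is no camera call; for the wrist camera it gives the pose at the moment of the call.
- workorder.job_done(): hands the job in; it is judged then, once.
Trained networks look in the newest picture that a camera, given by its name, has taken for a name from the list of things; names that differ only in an ending like _2 or _b are one class to them, and where a whole thing is asked for, a point or a joint stands for the part that bears it (a point fixed in the world has none). Each returns a list of dicts, best first, with "score" (0 to 1); they miss things now and then, are a little off and sometimes report something else, mostly with a low value. They report only what shows in the picture. A call takes as long as a camera call. They do not tell look-alikes from the thing itself.
- find_in(camera, query): "pixel" ([column, row] in pixels, amid what is visible of it).
- spot_point(camera, query): "pixel" ([column, row] in pixels: a listed point, or the origin of a listed thing).
The state is a dict: "time": time; "qpos": joint angles; "qvel": joint speeds; "joint_torque": joint torques, N m; "eef_pos": TCP position; "tcp_rot": TCP orientation; "wrist_force": force on the tool from outside, world axes, zero at the start; "torque": the same for the moment, N m; "width": opening from 0.0 (shut) to 1.0 (fully open); "finger_force": force on a finger pad.
Only numpy, scipy, OpenCV 4.12 (cv2) and the standard library are available. Lean on these libraries where they do the work, as an engineer would, in place of code of your own. Each camera call takes 0.05 s, during which the arm holds its last target. There are 200 camera calls.

### The job

Zero the empty laboratory balance by pressing its green key until it gives firm resistance, without leaning hard on it and without pressing the grey or the red key. Then take the all-white plastic bottle from the group of three bottles in the open middle of the worktop (not from those at the back right) and stand it upright in the middle of the steel weighing pan, lowering it right onto the pan before letting go, and leave it there without pressing the green key again.

Things in the scene. Friction and masses are not known exactly. Their poses are not given: they have to be found in the camera images.
- zero_key: green square membrane key, 26 x 26 mm, on top of the white balance (220 x 170 mm, top face 48 mm up), on the robot's side. Origin: centre of the key's top, 52.5 mm above the worktop; z up, x towards the pan side, y along the key row. Sinks 2.5 mm at most: 1 N at first, +4.5 N per mm, then rigid; springs back. Registers above 4 N from a finger for 0.1 s; over 45 N harms it. Use closed fingers.
- other_keys: the two wrong keys in the green key's row, same size and height, rigid: a grey one in the middle, at whose top centre this origin lies (50 mm from the green key's centre along +y), and a red one 50 mm beyond it along +y. Axes as the green key's.
- pan (a point): centre of the upper face of the balance's round steel weighing pan, 120 mm in diameter, 62 mm above the worktop; z up. Fixed to the balance, 126 mm along x and 50 mm along y from the green key's centre, in the key's axes.
- sample_bottle: loose round all-white plastic bottle, white cap, no label, 46 mm diameter, 104 mm high, upright on the worktop. Origin: centre of its underside, z up. Straight wall up to 70 mm above the origin: grip it from above in any direction, fingertips 50 mm above the origin. Two others about 103 mm high stand some 10 to 25 cm off and may swap places with it: white with blue cap, brown with black dropper.
Mind the look-alikes: they are no part of the job. What is shaped like the sample_bottle but orange or purple is not meant.

How it is judged:
By the outcome, as a careful person would: the job done as asked, in the order asked, and still so for the second after the job is handed in, with the robot touching nothing.
It also fails if it takes over 51 s, if anything falls off the work surface, if the arm or the gripper's body presses on something with over 40 N, if the wrist force passes 120 N, or if a joint passes its speed limit or range.

## Working session

There is one attempt and no reset: what is moved stays moved. The work goes in short steps, Python scripts to look and compute and a tool call to move; the robot and the scene stay as the last step left them, time stands still between calls to the robot, and variables do not carry over. Pictures are saved under pics/ and viewed, at most 12 in all, crops included, and the job is handed in when it is done.

Besides the shell and the picture viewer there is one more tool, called by a JSON object that holds its "op" and its "data". arm_command: Moves the arm, as the interface text tells. Its arguments: {"type":"object","properties":{"series":{"type":"array","items":{"type":"array"}},"jaw":{"type":"number"},"force":{"type":"number"}},"required":["series"]}

```bash
mkdir -p pics; cat > h.py <<'E'
import numpy as np,cv2
from bench import ctrl,camera,camera_params,workorder,find_in,spot_point
def R(p):
    a=np.array(p["attitude"],float)
    if a.shape==(3,3): return a
    from scipy.spatial.transform import Rotation as Q
    return Q.from_euler('xyz',a,degrees=True).as_matrix() if a.size==3 else Q.from_quat(a).as_matrix()
def onz(p,px,z):
    d=R(p)@np.array([(px[0]-p["cx"])/p["fx"],(px[1]-p["cy"])/p["fy"],1]); e=np.array(p["eye"])
    return e+d*(z-e[2])/d[2]
def proj(p,X):
    c=R(p).T@(np.array(X)-np.array(p["eye"])); return [p["fx"]*c[0]/c[2]+p["cx"],p["fy"]*c[1]/c[2]+p["cy"]]
E
python3 - <<'E'
from h import *
for c in ["scene","side"]:
    p=camera_params(c); print(c,p)
    im=camera(c); cv2.imwrite(f"pics/{c}0.png",cv2.resize(im,(800,600)))
    for q,z in [("zero_key",.0525),("other_keys",.0525),("pan",.062),("sample_bottle",0)]:
        for r in spot_point(c,q)[:6]: print(q,r,onz(p,r["pixel"],z).round(3))
print(camera_params("wrist"), ctrl.sense())
E
```

```text
scene {'fx': 449.14620009541034, 'fy': 449.14620009541034, 'cx': 263.1259107159993, 'cy': 185.79606611892532, 'eye': array([ 0.18148632, -0.60427849,  0.85691013]), 'attitude': array([-136.00075167,    0.23525089,  -29.345335  ])}
zero_key {'pixel': [230.3, 175.0], 'score': 0.53} [0.505 0.149 0.052]
other_keys {'pixel': [218.4, 160.7], 'score': 0.66} [0.502 0.213 0.052]
pan {'pixel': [259.9, 139.7], 'score': 0.77} [0.633 0.223 0.062]
sample_bottle {'pixel': [256.6, 206.9], 'score': 0.89} [0.533 0.062 0.   ]
sample_bottle {'pixel': [298.8, 219.4], 'score': 0.88} [ 0.604 -0.025  0.   ]
sample_bottle {'pixel': [328.0, 245.3], 'score': 0.85} [ 0.621 -0.126  0.   ]
side {'fx': 485.79576313520124, 'fy': 485.79576313520124, 'cx': 252.71346463726033, 'cy': 191.43029955816198, 'eye': array([ 0.70221335, -0.59974198,  1.12473412]), 'attitude': array([-147.31386587,   -0.16417178,   13.28488275])}
zero_key {'pixel': [247.7, 162.4], 'score': 0.42} [0.512 0.159 0.052]
other_keys {'pixel': [253.4, 144.5], 'score': 0.69} [0.513 0.223 0.052]
pan {'pixel': [295.2, 145.1], 'score': 0.6} [0.628 0.24  0
[... 447 characters left out ...]
5059063e-02])} {'time': 0.5, 'qpos': array([-8.59461617e+00,  1.64056441e+01,  9.03422507e+01,  1.64300819e-03,
        7.32551828e+01, -8.59535823e+00]), 'qvel': array([-0.02346426,  0.0544549 , -0.16820919,  0.0683415 , -0.04914014,
        0.06525156]), 'joint_torque': array([-1.12803686e-03, -4.05460167e+01, -2.92557156e+01, -1.08611518e-04,
        1.15513692e-03, -1.32900837e-05]), 'eef_pos': array([6.74968981e-01, 3.91847753e-05, 1.98265359e-01]), 'tcp_rot': array([-1.79997192e+02, -2.01560650e-03,  9.00002686e+01]), 'wrist_force': array([-0.35589163,  0.19970459,  0.05583039]), 'torque': array([ 0.0175873 ,  0.03150756, -0.03551187]), 'finger_force': 0.0, 'width': 0.9990981469246731}
```

View pics/scene0.png

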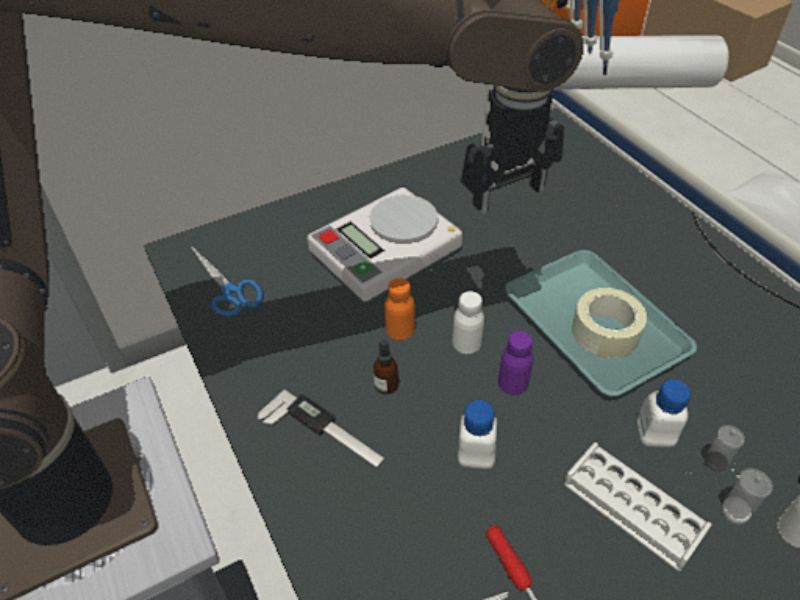

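View pics/side0.png

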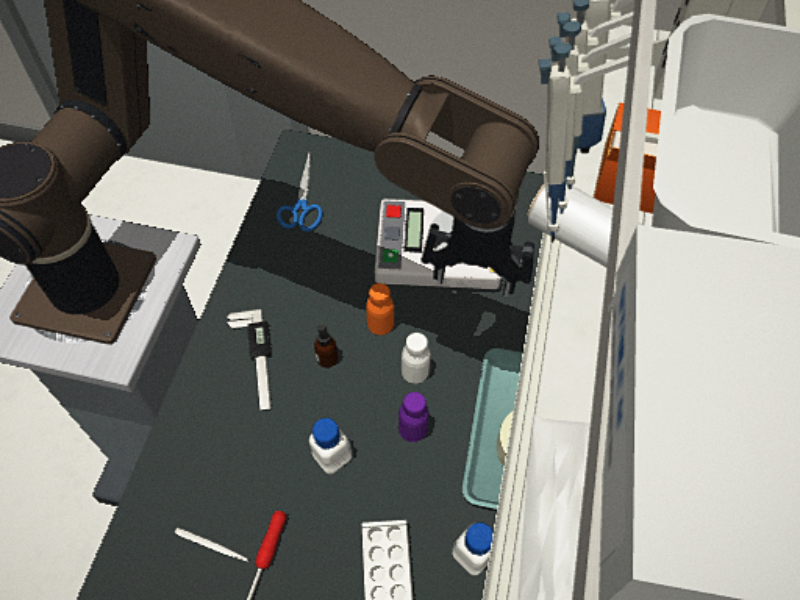

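Scene shot (800-wide picture): all-white bottle at (468,325). Look-alikes: orange (400,312), purple (516,365), white with blue cap (478,440), another blue cap at the back right (663,415), and brown dropper (385,370). I choose the all-white one, about (0.603,-0.028) in the world. The green key is at (363,268), grey at (345,252), red at (328,237), and the pan at (403,217). Next: measure the keys by colour, crop close on the bottle and take a wrist view.

```bash
python3 - <<'E'
from h import *
out=[]
for c,box in [("scene",(190,115,300,195)),("side",(235,115,345,195))]:
    p=camera_params(c); im=camera(c); x0,y0,x1,y1=box
    hs=cv2.cvtColor(im,cv2.COLOR_BGR2HSV)[y0:y1,x0:x1]
    for n,lo,hi in [("g",(45,120,30),(80,255,255)),("r",(170,120,80),(180,255,255)),("r",(0,120,80),(6,255,255))]:
        m=cv2.inRange(hs,lo,hi); k,l,s,ce=cv2.connectedComponentsWithStats(m)
        for i in range(1,k):
            if s[i,4]>15: print(c,n,s[i,4],ce[i]+[x0,y0],onz(p,ce[i]+[x0,y0],.0525).round(4))
    out.append(cv2.resize(im[y0:y1,x0:x1],None,fx=3.5,fy=3.5))
    if c=="scene": out.append(cv2.resize(im[170:250,245:355],None,fx=3.5,fy=3.5))
cv2.imwrite("pics/w1.png",np.vstack(out[:2]))
p=camera_params("wrist");w=camera("wrist");cv2.imwrite("pics/wr.png",w)
E
```

```text
scene g 51 [232.09803922 171.39215686] [0.5152 0.1587 0.0525]
scene r 69 [209.88405797 151.11594203] [0.4982 0.2583 0.0525]
side g 66 [249.24242424 163.36363636] [0.517  0.1567 0.0525]
side r 72 [251.45833333 134.76388889] [0.4998 0.2555 0.0525]
```

View pics/w1.png

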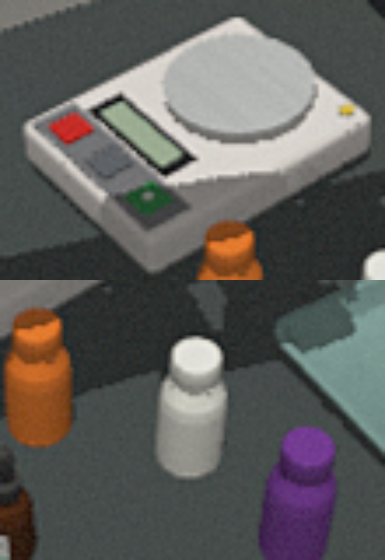

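View pics/wr.png

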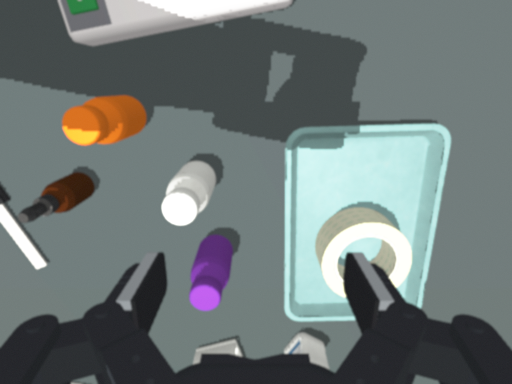

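The crop confirms a plain white bottle with a white cap. It sits between orange (upper left) and purple (lower right), and the wrist view shows it at (190,190). Both cameras agree on the green key, about (0.516,0.158). The balance is turned about 9.7°.

{"op": "arm_command", "data": {"series": [[[-0.04, 0.03, 0], 0.085], [[-0.04, 0.03, 0], 0.085], [[-0.04, 0.02, 0], 0], [[-0.039, 0.02, 0], 0], [[0, 0, 0], 0]], "jaw": 0}}

```text
time: 1.15
eef_pos: [0.5114, 0.1023, 0.1972]
tcp_rot: [-179.8, -0.1, 99.9]
wrist_force: [1.0, 0.7, -0.4]
width: 0.146
finger_force: 0.0
```

```bash
cat > look.py <<'E'
from h import *
s=ctrl.sense(); p=camera_params("wrist"); im=camera("wrist")
print(s["time"],s["eef_pos"].round(4),s["tcp_rot"].round(2),s["width"],s["wrist_force"].round(2))
hs=cv2.cvtColor(im,cv2.COLOR_BGR2HSV)
for n,lo,hi in [("g",(45,120,30),(80,255,255)),("r",(170,120,80),(180,255,255)),("r",(0,120,80),(4,255,255))]:
    m=cv2.inRange(hs,lo,hi); k,l,st,ce=cv2.connectedComponentsWithStats(m)
    for i in range(1,k):
        if st[i,4]>80: print(n,st[i],ce[i],onz(p,ce[i],.0525).round(4))
for q,z in [("zero_key",.0525),("pan",.062),("sample_bottle",0)]:
    for r in spot_point("wrist",q)[:4]: print(q,r,onz(p,r["pixel"],z).round(4))
import sys; cv2.imwrite(sys.argv[1],im)
E
python3 look.py pics/a.png
```

```text
1.15 [0.5114 0.1023 0.1972] [-1.7981e+02 -8.0000e-02  9.9930e+01] 0.1458774413924239 [ 1.01  0.73 -0.4 ]
g [258 101  26  26 528] [270.59090909 113.71590909] [0.5172 0.1607 0.0525]
r [258   0  29  17 468] [271.91239316   7.92948718] [0.5008 0.2524 0.0525]
zero_key {'pixel': [270.8, 112.1], 'score': 0.83} [0.5172 0.1623 0.0525]
pan {'pixel': [410.6, 60.0], 'score': 0.72} [0.6343 0.231  0.062 ]
sample_bottle {'pixel': [306.8, 259.9], 'score': 0.91} [ 0.6059 -0.0257  0.    ]
sample_bottle {'pixel': [258.6, 199.8], 'score': 0.59} [0.5256 0.049  0.    ]
```

View pics/a.png

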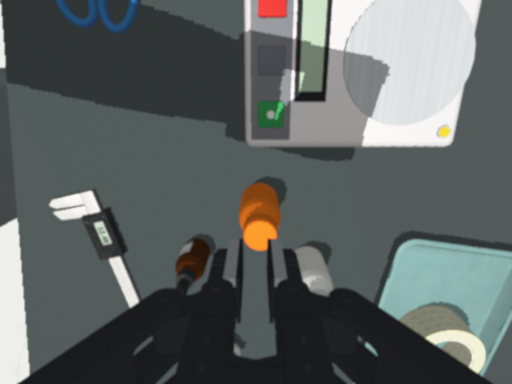

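The wrist view shows the green key at (270,114), grey at (271,60), red at (272,8) and the pan centre at (410,60), all in line with the estimates. The key is at (0.517,0.160).

{"op": "arm_command", "data": {"series": [[[0.003, 0.029, 0], 0], [[0.003, 0.029, 0], 0], [[0, 0, -0.045], 0], [[0, 0, -0.045], 0], [[0, 0, -0.03], 0]]}}

```text
time: 1.85
eef_pos: [0.522, 0.1574, 0.0752]
tcp_rot: [-179.8, -0.0, 99.7]
wrist_force: [-0.4, -0.2, 0.3]
width: -0.001
finger_force: 0.0
```

{"op": "arm_command", "data": {"series": [[[0, 0, -0.01], 0], [[0, 0, 0], 0], [[0, 0, 0], 0]]}}

```text
time: 2.15
eef_pos: [0.5241, 0.1578, 0.0701]
tcp_rot: [179.8, 0.0, 99.7]
wrist_force: [0.1, 0.7, 0.2]
width: -0.002
finger_force: 0.0
```

{"op": "arm_command", "data": {"series": [[[-0.006, 0.002, 0], 0], [[0, 0, -0.006], 0], [[0, 0, -0.004], 0], [[0, 0, 0], 0], [[0, 0, 0], 0]]}}

```text
time: 2.65
eef_pos: [0.5159, 0.16, 0.0583]
tcp_rot: [-180.0, 0.0, 99.7]
wrist_force: [-0.7, 0.0, 0.1]
width: -0.001
finger_force: 0.0
```

{"op": "arm_command", "data": {"series": [[[0, 0, -0.003], 0], [[0, 0, -0.002], 0], [[0, 0, -0.001], 0], [[0, 0, 0], 0], [[0, 0, 0], 0]]}}

```text
time: 3.15
eef_pos: [0.516, 0.16, 0.0523]
tcp_rot: [-180.0, 0.0, 99.7]
wrist_force: [0.3, 0.1, 0.6]
width: -0.0
finger_force: 0.0
```

{"op": "arm_command", "data": {"series": [[[0, 0, -0.001], 0], [[0, 0, 0], 0], [[0, 0, 0], 0]]}}

```text
time: 3.45
eef_pos: [0.516, 0.16, 0.0513]
tcp_rot: [-180.0, -0.0, 99.7]
wrist_force: [-0.4, -1.1, -0.3]
width: -0.002
finger_force: 0.0
```

{"op": "arm_command", "data": {"series": [[[0, 0, -0.001], 0], [[0, 0, 0], 0], [[0, 0, 0], 0]]}}

```text
time: 3.75
eef_pos: [0.5159, 0.16, 0.0503]
tcp_rot: [-180.0, -0.0, 99.7]
wrist_force: [0.2, -0.5, -0.0]
width: -0.003
finger_force: 0.0
```

{"op": "arm_command", "data": {"series": [[[0, 0, -0.001], 0], [[0, 0, 0], 0], [[0, 0, 0], 0]]}}

```text
time: 4.05
eef_pos: [0.516, 0.16, 0.0493]
tcp_rot: [-180.0, 0.0, 99.7]
wrist_force: [0.3, -0.1, 0.1]
width: 0.001
finger_force: 0.0
```

No contact yet at 49 mm, so I'll look before going on.

```bash
python3 - <<'E'
from h import *
w=camera("wrist"); s=camera("scene"); d=camera("side")
a=cv2.resize(w[150:384,120:420],(400,312)); b=cv2.resize(s[110:200,180:295],(400,312)); c=cv2.resize(d[110:200,200:315],(400,288))
z=np.zeros((288,400,3),np.uint8); cv2.imwrite("pics/k.png",np.vstack([np.hstack([a,b]),np.hstack([c,z])]))
E
```

```text
(no output)
```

View pics/k.png

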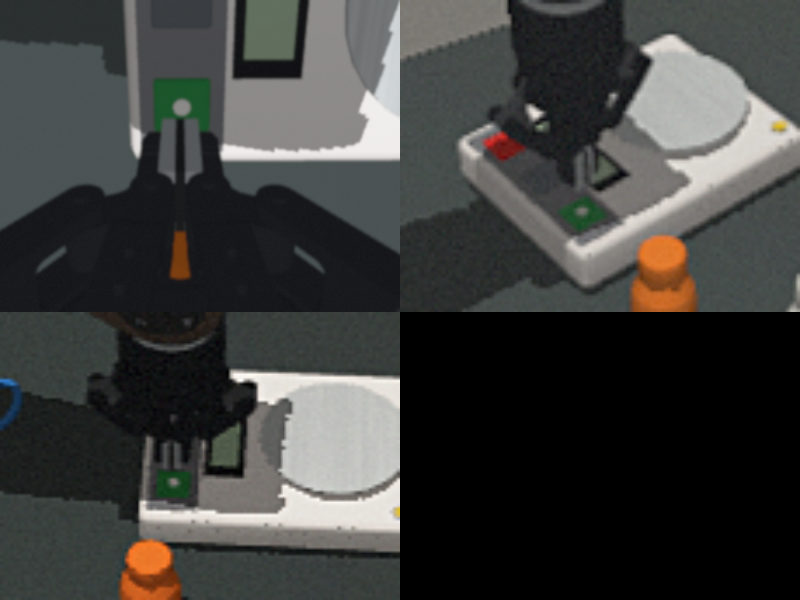

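```bash
python3 - <<'E'
from h import *
s=ctrl.sense(); e=s["eef_pos"]; print(e,s["qpos"])
for c in ["scene","side","wrist"]:
    p=camera_params(c); print(c,[(dz,np.round(proj(p,e+[0,0,dz]),1)) for dz in (0,.01,.02)],"key",np.round(proj(p,[.517,.160,.0525]),1))
p=camera_params("wrist"); print(p["eye"],p["attitude"])
im=camera("wrist");hs=cv2.cvtColor(im,cv2.COLOR_BGR2HSV);m=cv2.inRange(hs,(45,120,30),(80,255,255));ys,xs=np.nonzero(m);print(xs.min(),xs.max(),ys.min(),ys.max())
for px in ([xs.min(),ys.min()],[xs.max(),ys.min()]):print(onz(p,px,.0525))
E
```

```text
[0.51602348 0.16005482 0.04936084] [ 6.46808357e+00  9.58328283e+00  1.15443030e+02  1.51795817e-03
  5.49680827e+01 -3.27329073e+00]
scene [(0, array([232.2, 171.8])), (0.01, array([232., 169.])), (0.02, array([231.8, 166.2]))] key [232.5 170.8]
side [(0, array([249.2, 163. ])), (0.01, array([249.2, 160.8])), (0.02, array([249.1, 158.6]))] key [249.5 162.4]
wrist [(0, array([253.8, 227.9])), (0.01, array([253.8, 235.3])), (0.02, array([253.7, 243.5]))] key [255.4 230.4]
[0.50236068 0.24300741 0.2244472 ] [1.61111269e+02 3.60054667e-02 9.78278688e+00]
236 276 209 248
[0.50322901 0.17193012 0.0525    ]
[0.52669852 0.17598294 0.0525    ]
```

The position over the key is right. However, all three views show the visible fingertips about 15-20 mm above the reported TCP, so I'll keep descending gently and watch the force.

{"op": "arm_command", "data": {"series": [[[0, 0, -0.002], 0], [[0, 0, -0.002], 0], [[0, 0, 0], 0]]}}

```text
time: 4.55
eef_pos: [0.5156, 0.16, 0.0448]
tcp_rot: [-179.9, -0.0, 99.7]
wrist_force: [-0.2, -0.6, -0.3]
width: 0.001
finger_force: 0.0
```

{"op": "arm_command", "data": {"series": [[[0, 0, -0.002], 0], [[0, 0, 0], 0]]}}

```text
time: 4.75
eef_pos: [0.5158, 0.16, 0.043]
tcp_rot: [-180.0, -0.0, 99.7]
wrist_force: [0.2, -0.5, 0.4]
width: -0.003
finger_force: 0.0
```

{"op": "arm_command", "data": {"series": [[[0, 0, -0.002], 0], [[0, 0, 0], 0]]}}

```text
time: 4.95
eef_pos: [0.5157, 0.16, 0.041]
tcp_rot: [-180.0, -0.0, 99.7]
wrist_force: [-0.8, -0.2, -1.0]
width: 0.0
finger_force: 0.0
```

{"op": "arm_command", "data": {"series": [[[0, 0, -0.002], 0], [[0, 0, 0], 0]]}}

```text
time: 5.15
eef_pos: [0.5158, 0.16, 0.039]
tcp_rot: [-180.0, -0.0, 99.7]
wrist_force: [-0.6, -0.4, -0.6]
width: -0.002
finger_force: 0.0
```

```bash
python3 - <<'E'
from h import *
w=camera("wrist"); s=camera("scene")
print(ctrl.sense()["eef_pos"],ctrl.sense()["wrist_force"])
a=cv2.resize(w[180:300,180:330],(400,320)); b=cv2.resize(s[140:200,190:265],(400,320))
cv2.imwrite("pics/k2.png",np.hstack([a,b]))
E
```

```text
[0.51592621 0.16001103 0.03924288] [-0.01156428  0.23723996 -0.180353  ]
```

View pics/k2.png

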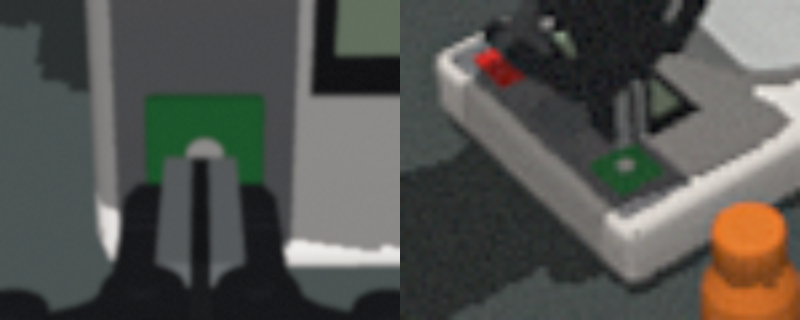

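The fingertips are centred on the key but still about 10 mm above it. The left image shows the tip at crop (203,157) with the key's dot just behind it. I'll continue down.

{"op": "arm_command", "data": {"series": [[[0, 0, -0.002], 0], [[0, 0, -0.002], 0], [[0, 0, 0], 0]]}}

```text
time: 5.55
eef_pos: [0.5156, 0.16, 0.0349]
tcp_rot: [-179.9, -0.0, 99.7]
wrist_force: [-0.1, -0.5, -0.1]
width: -0.001
finger_force: 0.0
```

{"op": "arm_command", "data": {"series": [[[0, 0, -0.001], 0], [[0, 0, 0], 0]]}}

```text
time: 5.75
eef_pos: [0.5159, 0.16, 0.0342]
tcp_rot: [-180.0, -0.0, 99.7]
wrist_force: [0.5, 1.2, -0.9]
width: 0.003
finger_force: 0.0
```

{"op": "arm_command", "data": {"series": [[[0, 0, -0.001], 0], [[0, 0, 0], 0]]}}

```text
time: 5.95
eef_pos: [0.5159, 0.16, 0.0332]
tcp_rot: [-180.0, -0.0, 99.7]
wrist_force: [0.4, 0.8, -0.4]
width: -0.004
finger_force: 0.0
```

{"op": "arm_command", "data": {"series": [[[0, 0, -0.001], 0], [[0, 0, 0], 0]]}}

```text
time: 6.15
eef_pos: [0.5159, 0.16, 0.0322]
tcp_rot: [-180.0, 0.0, 99.7]
wrist_force: [-0.3, 0.1, 0.2]
width: -0.0
finger_force: 0.0
```

{"op": "arm_command", "data": {"series": [[[0, 0, -0.001], 0], [[0, 0, 0], 0]]}}

```text
time: 6.35
eef_pos: [0.5159, 0.16, 0.0312]
tcp_rot: [-180.0, -0.0, 99.7]
wrist_force: [0.3, 0.4, -0.8]
width: 0.003
finger_force: 0.0
```

{"op": "arm_command", "data": {"series": [[[0, 0, -0.001], 0], [[0, 0, 0], 0]]}}

```text
time: 6.55
eef_pos: [0.5159, 0.16, 0.0302]
tcp_rot: [-180.0, -0.0, 99.7]
wrist_force: [-0.3, 0.2, 0.6]
width: -0.002
finger_force: 0.0
```

{"op": "arm_command", "data": {"series": [[[0, 0, -0.001], 0], [[0, 0, 0], 0]]}}

```text
time: 6.75
eef_pos: [0.5159, 0.16, 0.0292]
tcp_rot: [-180.0, -0.0, 99.7]
wrist_force: [0.2, 1.2, 0.2]
width: 0.002
finger_force: 0.0
```

{"op": "arm_command", "data": {"series": [[[0, 0, -0.001], 0], [[0, 0, 0], 0]]}}

```text
time: 6.95
eef_pos: [0.5159, 0.16, 0.0282]
tcp_rot: [-180.0, -0.0, 99.7]
wrist_force: [-0.7, -0.5, -0.6]
width: 0.001
finger_force: 0.0
```

```bash
python3 - <<'E'
from h import *
s=ctrl.sense(); e=s["eef_pos"];p=camera_params("wrist");q=camera_params("scene")
u=np.array([-.169,.986,0])
for dz in np.arange(0,.036,.005): print(dz,np.round(proj(p,e+[0,0,dz]+.011*u),1),np.round(proj(p,e+[0,0,dz]),1),np.round(proj(q,e+[0,0,dz]-.011*u),1))
w=camera("wrist"); s=camera("scene")
a=cv2.resize(w[180:300,180:330],(400,320)); b=cv2.resize(s[140:200,190:265],(400,320))
cv2.imwrite("pics/k3.png",np.hstack([a,b]))
E
```

```text
0.0 [253.8 211.5] [253.8 227.9] [235.1 180. ]
0.005 [253.8 214.7] [253.8 231.5] [235.  178.6]
0.01 [253.7 218.1] [253.7 235.3] [234.9 177.3]
0.015 [253.7 221.7] [253.7 239.3] [234.9 175.9]
0.02 [253.7 225.6] [253.7 243.5] [234.8 174.5]
0.025 [253.6 229.6] [253.6 247.9] [234.7 173.1]
0.03 [253.6 233.9] [253.6 252.6] [234.6 171.7]
0.035 [253.6 238.4] [253.6 257.6] [234.5 170.3]
```

View pics/k3.png

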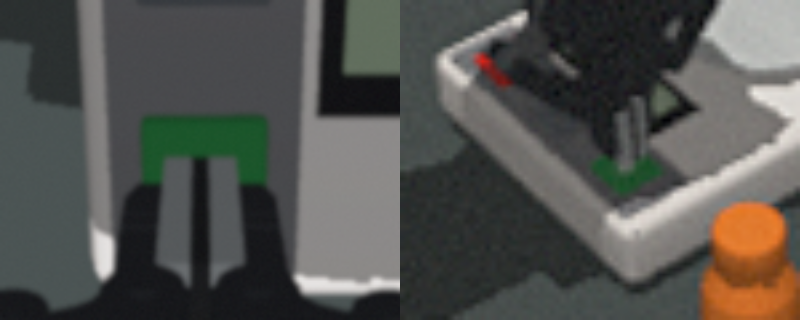

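The tips now reach nearly to the key; scene tip at crop (632,170), with an offset of about 30 mm. I'll go on in 1 mm steps.

{"op": "arm_command", "data": {"series": [[[0, 0, -0.001], 0], [[0, 0, -0.001], 0], [[0, 0, 0], 0]]}}

```text
time: 7.35
eef_pos: [0.5158, 0.16, 0.0261]
tcp_rot: [-180.0, -0.0, 99.7]
wrist_force: [-0.6, -0.8, 0.4]
width: 0.002
finger_force: 0.0
```

{"op": "arm_command", "data": {"series": [[[0, 0, -0.001], 0], [[0, 0, 0], 0]]}}

```text
time: 7.55
eef_pos: [0.5159, 0.16, 0.0252]
tcp_rot: [-180.0, -0.0, 99.7]
wrist_force: [-0.8, 0.6, -0.0]
width: 0.003
finger_force: 0.0
```

{"op": "arm_command", "data": {"series": [[[0, 0, -0.001], 0], [[0, 0, 0], 0]]}}

```text
time: 7.75
eef_pos: [0.5159, 0.16, 0.0242]
tcp_rot: [-180.0, -0.0, 99.7]
wrist_force: [0.3, -0.3, 0.4]
width: 0.003
finger_force: 0.0
```

{"op": "arm_command", "data": {"series": [[[0, 0, -0.001], 0], [[0, 0, 0], 0]]}}

```text
time: 7.95
eef_pos: [0.5159, 0.16, 0.0232]
tcp_rot: [-180.0, -0.0, 99.7]
wrist_force: [-0.3, 0.1, 0.3]
width: -0.001
finger_force: 0.0
```

{"op": "arm_command", "data": {"series": [[[0, 0, -0.001], 0], [[0, 0, 0], 0]]}}

```text
time: 8.15
eef_pos: [0.5159, 0.16, 0.0222]
tcp_rot: [-180.0, -0.0, 99.7]
wrist_force: [0.8, -0.3, -0.7]
width: 0.002
finger_force: 0.0
```

{"op": "arm_command", "data": {"series": [[[0, 0, -0.001], 0], [[0, 0, 0], 0]]}}

```text
time: 8.35
eef_pos: [0.5159, 0.16, 0.0212]
tcp_rot: [-180.0, -0.0, 99.7]
wrist_force: [0.2, 0.6, 0.4]
width: -0.002
finger_force: 0.0
```

{"op": "arm_command", "data": {"series": [[[0, 0, -0.001], 0], [[0, 0, 0], 0]]}}

```text
time: 8.55
eef_pos: [0.5159, 0.16, 0.0202]
tcp_rot: [-180.0, -0.0, 99.7]
wrist_force: [0.1, -0.1, -0.9]
width: -0.002
finger_force: 0.0
```

```bash
python3 - <<'E'
from h import *
s=ctrl.sense(); print(s["joint_torque"].round(2),s["torque"],s["wrist_force"])
p=camera_params("wrist");w=camera("wrist");c=camera("scene")
m=cv2.inRange(cv2.cvtColor(w,cv2.COLOR_BGR2HSV),(45,120,30),(80,255,255));ys,xs=np.nonzero(m)
print(xs.min(),xs.max(),ys.min(),ys.max(),"expected back edge at z .0525",np.round(proj(p,np.array([.517,.161,.0525])+.013*np.array([-.169,.986,0])),1))
a=cv2.resize(w[180:300,180:330],(400,320),interpolation=cv2.INTER_CUBIC); b=cv2.resize(c[150:190,210:260],(400,320),interpolation=cv2.INTER_CUBIC)
cv2.imwrite("pics/k4.png",np.hstack([a,b]))
E
```

```text
[-1.000e-02 -3.212e+01 -2.367e+01 -0.000e+00 -1.000e-02 -0.000e+00] [-0.01329932  0.04889232 -0.01175132] [ 0.12384209 -0.06378365 -0.87956922]
232 280 230 250 expected back edge at z .0525 [256.1 231. ]
```

View pics/k4.png

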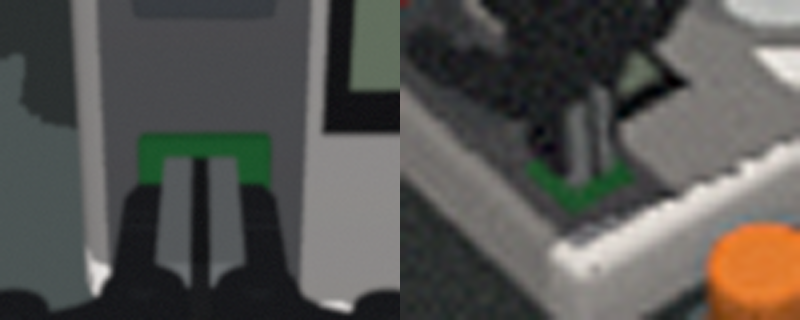

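The tips are within a few mm of the key: wrist tip row 239, key back edge row 230. I'm continuing.

{"op": "arm_command", "data": {"series": [[[0, 0, -0.001], 0], [[0, 0, 0], 0]]}}

```text
time: 8.85
eef_pos: [0.5162, 0.1601, 0.0195]
tcp_rot: [180.0, 0.0, 99.7]
wrist_force: [0.2, -0.4, 1.4]
width: -0.001
finger_force: 0.6
```

{"op": "arm_command", "data": {"series": [[[0, 0, -0.001], 0], [[0, 0, 0], 0]]}}

```text
time: 9.05
eef_pos: [0.5162, 0.1601, 0.0188]
tcp_rot: [180.0, 0.0, 99.7]
wrist_force: [-0.9, -0.5, 4.7]
width: -0.0
finger_force: 2.1
```

{"op": "arm_command", "data": {"series": [[[0, 0, -0.001], 0], [[0, 0, 0], 0]]}}

```text
time: 9.25
eef_pos: [0.5162, 0.1601, 0.0182]
tcp_rot: [-180.0, 0.0, 99.7]
wrist_force: [-2.7, -0.4, 7.7]
width: -0.004
finger_force: 3.5
```

{"op": "arm_command", "data": {"series": [[[0, 0, -0.001], 0], [[0, 0, 0], 0]]}}

```text
time: 9.45
eef_pos: [0.5162, 0.1601, 0.0176]
tcp_rot: [-180.0, 0.0, 99.8]
wrist_force: [-4.2, -0.7, 9.4]
width: 0.003
finger_force: 4.7
```

Contact came at a reported z of about 0.0195, so the real tips sit 33 mm above the reported TCP. I'll press on to the stop.

{"op": "arm_command", "data": {"series": [[[0, 0, -0.001], 0], [[0, 0, 0], 0]]}}

```text
time: 9.65
eef_pos: [0.5162, 0.1601, 0.0171]
tcp_rot: [-180.0, 0.0, 99.8]
wrist_force: [-4.8, -1.8, 10.9]
width: 0.0
finger_force: 5.8
```

{"op": "arm_command", "data": {"series": [[[0, 0, -0.001], 0], [[0, 0, 0], 0], [[0, 0, 0], 0]]}}

```text
time: 9.95
eef_pos: [0.5163, 0.1601, 0.017]
tcp_rot: [-179.9, 0.0, 99.8]
wrist_force: [-6.5, -1.3, 16.4]
width: -0.001
finger_force: 8.2
```

The key sits firmly on its stop after 2.5 mm of travel, at 16 N. Releasing and going to the bottle.

{"op": "arm_command", "data": {"series": [[[0, 0, 0.03], 0], [[0, 0, 0.05], 0], [[0, 0, 0.05], 0], [[0, 0, 0.05], 0], [[0, 0, 0], 0]]}}

```text
time: 10.45
eef_pos: [0.521, 0.1607, 0.2034]
tcp_rot: [179.0, 0.1, 99.8]
wrist_force: [0.2, 0.3, 0.6]
width: 0.004
finger_force: 0.0
```

{"op": "arm_command", "data": {"series": [[[0.022, -0.045, 0], 0], [[0.022, -0.045, 0], 0], [[0.022, -0.045, 0], 0], [[0.022, -0.045, 0], 0], [[0, 0, 0], 0]], "jaw": 1}}

```text
time: 10.95
eef_pos: [0.6054, -0.0249, 0.193]
tcp_rot: [-180.0, 0.1, 99.4]
wrist_force: [-0.3, 0.9, -0.1]
width: 0.85
finger_force: 0.0
```

```bash
python3 - <<'E'
from h import *
s=ctrl.sense(); p=camera_params("wrist"); w=camera("wrist")
print(s["time"],s["eef_pos"].round(4),s["tcp_rot"].round(2),s["width"],s["wrist_force"].round(2))
for c,im in (("scene",camera("scene")),("side",camera("side")),("wrist",w)):
    P=camera_params(c) if c!="wrist" else p
    for r in spot_point(c,"sample_bottle")[:4]: print(c,r,onz(P,r["pixel"],0).round(4))
    if c=="scene": sc=im
    if c=="side": sd=im
a=cv2.resize(w,(400,300));b=cv2.resize(sc[100:250,220:420],(400,300));d=cv2.resize(sd[100:250,180:380],(400,300))
cv2.imwrite("pics/b.png",np.vstack([np.hstack([a,b]),np.hstack([d,d*0])]))
E
```

```text
10.95 [ 0.6054 -0.0249  0.193 ] [-1.7999e+02  1.0000e-01  9.9400e+01] 0.8497434675117261 [-0.34  0.89 -0.14]
scene {'pixel': [255.2, 208.3], 'score': 0.98} [0.5277 0.0597 0.    ]
scene {'pixel': [299.4, 217.8], 'score': 0.76} [ 0.6081 -0.0218  0.    ]
scene {'pixel': [329.5, 244.5], 'score': 0.75} [ 0.6257 -0.1257  0.    ]
side {'pixel': [242.7, 207.1], 'score': 0.72} [0.5248 0.0483 0.    ]
side {'pixel': [263.5, 270.2], 'score': 0.56} [ 0.6192 -0.1174  0.    ]
wrist {'pixel': [196.3, 81.5], 'score': 0.98} [0.5274 0.0501 0.    ]
wrist {'pixel': [254.5, 231.6], 'score': 0.7} [ 0.6217 -0.122   0.    ]
wrist {'pixel': [253.3, 159.7], 'score': 0.65} [ 0.6045 -0.0274  0.    ]
```

View pics/b.png

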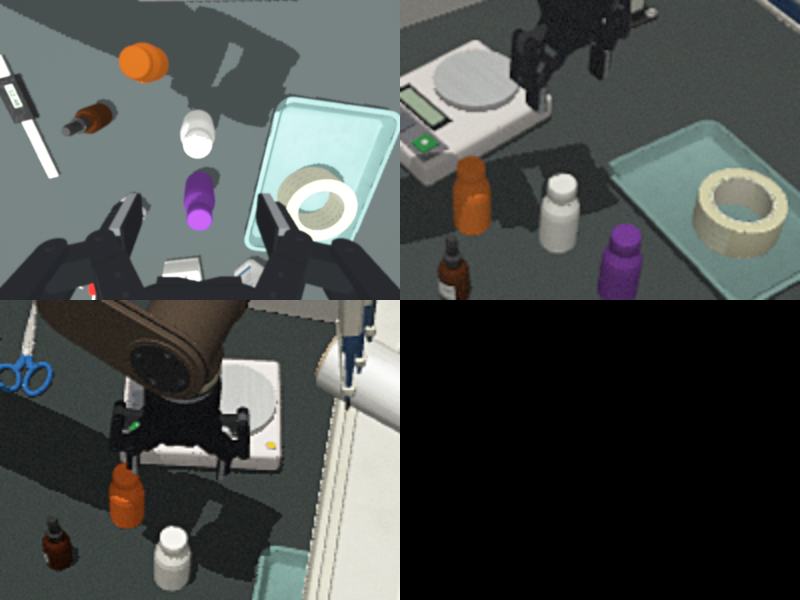

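Wrist panel (800-wide composite): the white bottle is at (198,133), centred between the open fingers. Orange (143,62) and purple (199,203) stay clear. The estimate (0.605,-0.026) fits the TCP, so I'm descending in stages.

{"op": "arm_command", "data": {"series": [[[0, 0, -0.04], 0], [[0, 0, -0.04], 0], [[0, 0, -0.04], 0], [[0, 0, -0.02], 0], [[0, 0, 0], 0]]}}

```text
time: 11.75
eef_pos: [0.6001, -0.0176, 0.0501]
tcp_rot: [-179.5, -0.2, 99.9]
wrist_force: [-0.1, 0.7, -0.2]
width: 1.0
finger_force: 0.0
```

{"op": "arm_command", "data": {"series": [[[0, 0, 0], 0], [[0, 0, 0], 0]]}}

```text
time: 11.95
eef_pos: [0.6055, -0.0194, 0.0568]
tcp_rot: [179.8, 0.1, 99.8]
wrist_force: [-0.4, -0.2, 0.4]
width: 0.998
finger_force: 0.0
```

{"op": "arm_command", "data": {"series": [[[0, -0.007, 0], 0], [[0, 0, -0.01], 0], [[0, 0, -0.005], 0], [[0, 0, -0.003], 0], [[0, 0, 0], 0]]}}

```text
time: 12.45
eef_pos: [0.6031, -0.0265, 0.0352]
tcp_rot: [-179.9, -0.0, 99.7]
wrist_force: [-0.2, -0.2, 0.5]
width: 1.004
finger_force: 0.0
```

{"op": "arm_command", "data": {"series": [[[0, 0, -0.003], 0], [[0, 0, -0.002], 0], [[0, 0, 0], 0]]}}

```text
time: 12.75
eef_pos: [0.6036, -0.0265, 0.0309]
tcp_rot: [-180.0, -0.0, 99.7]
wrist_force: [0.4, 0.0, 0.7]
width: 1.005
finger_force: 0.0
```

{"op": "arm_command", "data": {"series": [[[0, 0, -0.003], 0], [[0, 0, -0.002], 0], [[0, 0, 0], 0]]}}

```text
time: 13.05
eef_pos: [0.6035, -0.0266, 0.0259]
tcp_rot: [-180.0, -0.0, 99.7]
wrist_force: [-0.2, 1.0, -0.4]
width: 1.0
finger_force: 0.0
```

{"op": "arm_command", "data": {"series": [[[0, 0, -0.003], 0], [[0, 0, -0.002], 0], [[0, 0, 0], 0]]}}

```text
time: 13.35
eef_pos: [0.6035, -0.0266, 0.0208]
tcp_rot: [-180.0, -0.0, 99.7]
wrist_force: [0.1, 0.0, 0.2]
width: 1.002
finger_force: 0.0
```

{"op": "arm_command", "data": {"series": [[[0, 0, -0.003], 0], [[0, 0, -0.003], 0], [[0, 0, 0], 0]]}}

```text
time: 13.65
eef_pos: [0.6034, -0.0266, 0.0147]
tcp_rot: [-179.9, -0.0, 99.7]
wrist_force: [0.1, -0.1, 0.3]
width: 1.002
finger_force: 0.0
```

Tips should be about 50-55 mm up, with no contact. Closing now.

{"op": "arm_command", "data": {"series": [[[0, 0, 0], 0], [[0, 0, 0], 0], [[0, 0, 0], 0], [[0, 0, 0], 0], [[0, 0, 0], 0]], "jaw": 0, "force": 40}}

```text
time: 14.15
eef_pos: [0.6043, -0.0268, 0.0159]
tcp_rot: [180.0, 0.0, 99.7]
wrist_force: [-0.1, -0.9, 1.7]
width: 0.505
finger_force: 40.8
```

{"op": "arm_command", "data": {"series": [[[0, 0, 0], 0], [[0, 0, 0], 0], [[0, 0, 0], 0]]}}

```text
time: 14.45
eef_pos: [0.6042, -0.0268, 0.0159]
tcp_rot: [180.0, 0.0, 99.7]
wrist_force: [-0.4, -0.6, 4.6]
width: 0.512
finger_force: 41.0
```

Gripped at opening 0.51. Lift, check, and carry to the pan centre (0.633,0.231).

{"op": "arm_command", "data": {"series": [[[0, 0, 0.02], 0], [[0, 0, 0.03], 0], [[0, 0, 0.04], 0], [[0, 0, 0.03], 0], [[0, 0, 0], 0]]}}

```text
time: 14.95
eef_pos: [0.607, -0.027, 0.1404]
tcp_rot: [179.5, 0.2, 99.7]
wrist_force: [0.7, -0.0, -0.4]
width: 0.506
finger_force: 41.0
```

{"op": "arm_command", "data": {"series": [[[0.003, 0.03, 0], 0], [[0.004, 0.035, 0], 0], [[0.004, 0.035, 0], 0], [[0.004, 0.035, 0], 0], [[0.004, 0.035, 0], 0]]}}

```text
time: 15.45
eef_pos: [0.6214, 0.1447, 0.1324]
tcp_rot: [-179.8, -0.0, 99.7]
wrist_force: [-0.3, -0.6, -0.1]
width: 0.504
finger_force: 41.0
```

{"op": "arm_command", "data": {"series": [[[0.004, 0.035, 0], 0], [[0.004, 0.03, 0], 0], [[0.002, 0.023, 0], 0], [[0, 0, 0], 0], [[0, 0, 0], 0]]}}

```text
time: 15.95
eef_pos: [0.6316, 0.2313, 0.1329]
tcp_rot: [-179.8, 0.0, 99.8]
wrist_force: [-0.3, 0.3, -1.9]
width: 0.506
finger_force: 41.0
```

```bash
python3 - <<'E'
from h import *
s=ctrl.sense(); print(s["time"],s["eef_pos"].round(4),s["tcp_rot"].round(2),s["width"],s["finger_force"],s["wrist_force"].round(2))
sc=camera("scene"); sd=camera("side"); w=camera("wrist"); p=camera_params("wrist")
for c in ("scene","side","wrist"):
  for q,z in (("pan",.062),("sample_bottle",s["eef_pos"][2]-.016)):
    for r in spot_point(c,q)[:2]: print(c,q,r,onz(camera_params(c),r["pixel"],z).round(4))
a=cv2.resize(w,(400,300));b=cv2.resize(sc[60:210,190:390],(400,300));d=cv2.resize(sd[50:200,200:400],(400,300))
cv2.imwrite("pics/c.png",np.vstack([np.hstack([a,b]),np.hstack([d,d*0])]))
E
```

```text
15.95 [0.6316 0.2313 0.1329] [-1.7979e+02  3.0000e-02  9.9810e+01] 0.5055348029305423 40.960933500900865 [-0.25  0.28 -1.9 ]
scene pan {'pixel': [259.6, 137.8], 'score': 0.76} [0.6361 0.2308 0.062 ]
scene sample_bottle {'pixel': [257.2, 207.4], 'score': 0.8} [ 0.4856 -0.0308  0.1169]
scene sample_bottle {'pixel': [328.7, 245.9], 'score': 0.78} [ 0.5617 -0.1931  0.1169]
side pan {'pixel': [295.0, 145.3], 'score': 0.67} [0.6275 0.2394 0.062 ]
side sample_bottle {'pixel': [261.8, 272.4], 'score': 0.85} [ 0.6253 -0.1735  0.1169]
side sample_bottle {'pixel': [242.2, 208.8], 'score': 0.76} [ 0.5432 -0.024   0.1169]
wrist pan {'pixel': [256.1, 191.8], 'score': 0.57} [0.635  0.2293 0.062 ]
wrist sample_bottle {'pixel': [141.6, 300.1], 'score': 0.71} [0.5618 0.1492 0.1169]
wrist sample_bottle {'pixel': [253.5, 218.5], 'score': 0.56} [0.6331 0.2289 0.1169]
```

The wrist network sees the held bottle at (0.633,0.229) over the pan at (0.635,0.229), so it is well centred. Lowering.

{"op": "arm_command", "data": {"series": [[[0.001, -0.001, -0.02], 0], [[0, 0, -0.015], 0], [[0, 0, -0.01], 0], [[0, 0, -0.004], 0], [[0, 0, 0], 0]]}}

```text
time: 16.9
eef_pos: [0.6332, 0.2303, 0.0852]
tcp_rot: [-179.9, 0.0, 99.7]
wrist_force: [-0.1, 0.9, -0.3]
width: 0.51
finger_force: 41.0
```

{"op": "arm_command", "data": {"series": [[[0, 0, -0.001], 0], [[0, 0, 0], 0], [[0, 0, 0], 0]]}}

```text
time: 17.2
eef_pos: [0.6343, 0.2305, 0.0862]
tcp_rot: [179.9, -0.0, 99.7]
wrist_force: [-0.2, -0.4, -0.8]
width: 0.508
finger_force: 41.0
```

{"op": "arm_command", "data": {"series": [[[0, 0, -0.003], 0], [[0, 0, -0.002], 0], [[0, 0, 0], 0], [[0, 0, 0], 0]]}}

```text
time: 17.6
eef_pos: [0.6337, 0.2303, 0.0801]
tcp_rot: [-180.0, 0.0, 99.7]
wrist_force: [-0.1, 0.2, -1.1]
width: 0.512
finger_force: 41.0
```

{"op": "arm_command", "data": {"series": [[[0, 0, -0.001], 0], [[0, 0, -0.001], 0], [[0, 0, 0], 0]]}}

```text
time: 17.9
eef_pos: [0.6337, 0.2303, 0.0781]
tcp_rot: [-180.0, 0.0, 99.7]
wrist_force: [0.1, 0.3, -1.2]
width: 0.509
finger_force: 41.0
```

{"op": "arm_command", "data": {"series": [[[0, 0, -0.001], 0], [[0, 0, 0], 0], [[0, 0, 0], 0]]}}

```text
time: 18.2
eef_pos: [0.6339, 0.2304, 0.078]
tcp_rot: [180.0, 0.0, 99.7]
wrist_force: [-2.2, -0.4, 2.3]
width: 0.507
finger_force: 41.3
```

It is on the pan (force went from −1.2 to +2.3 N). Releasing, then rising straight up.

{"op": "arm_command", "data": {"series": [[[0, 0, 0], 0], [[0, 0, 0], 0], [[0, 0, 0], 0], [[0, 0, 0], 0]], "jaw": 1}}

```text
time: 18.6
eef_pos: [0.6338, 0.2304, 0.0771]
tcp_rot: [-180.0, -0.0, 99.7]
wrist_force: [0.2, 0.2, -0.6]
width: 1.002
finger_force: 0.0
```

{"op": "arm_command", "data": {"series": [[[0, 0, 0.01], 0], [[0, 0, 0.02], 0], [[0, 0, 0.03], 0], [[0, 0, 0.04], 0], [[0, 0, 0.04], 0]]}}

```text
time: 19.1
eef_pos: [0.6335, 0.2303, 0.219]
tcp_rot: [-180.0, -0.0, 99.7]
wrist_force: [1.1, 0.7, -0.3]
width: 1.0
finger_force: 0.0
```

{"op": "arm_command", "data": {"series": [[[0, -0.04, 0.03], 0], [[0, -0.04, 0], 0], [[0, -0.04, 0], 0], [[0, 0, 0], 0], [[0, 0, 0], 0]]}}

```text
time: 19.6
eef_pos: [0.634, 0.1097, 0.2481]
tcp_rot: [179.9, -0.0, 99.6]
wrist_force: [-0.0, 0.5, 0.1]
width: 1.001
finger_force: 0.0
```

```bash
python3 - <<'E'
from h import *
s=ctrl.sense(); print(s["time"],s["eef_pos"].round(4),s["wrist_force"].round(2),s["width"])
p=camera_params("wrist"); w=camera("wrist"); sc=camera("scene"); sd=camera("side")
for r in spot_point("wrist","sample_bottle")[:3]: print(r,onz(p,r["pixel"],.062).round(4))
a=cv2.resize(w,(400,300));b=cv2.resize(sc[60:210,190:390],(400,300));d=cv2.resize(sd[50:200,200:400],(400,300))
cv2.imwrite("pics/f.png",np.vstack([np.hstack([a,b]),np.hstack([d,d*0])]))
E
```

```text
19.6 [0.634  0.1097 0.2481] [-0.04  0.48  0.14] 1.0014632968046717
{'pixel': [173.4, 177.2], 'score': 0.77} [0.5415 0.0718 0.062 ]
{'pixel': [223.2, 290.1], 'score': 0.74} [ 0.6227 -0.0784  0.062 ]
{'pixel': [272.5, 51.7], 'score': 0.66} [0.6336 0.2284 0.062 ]
```

View pics/f.png

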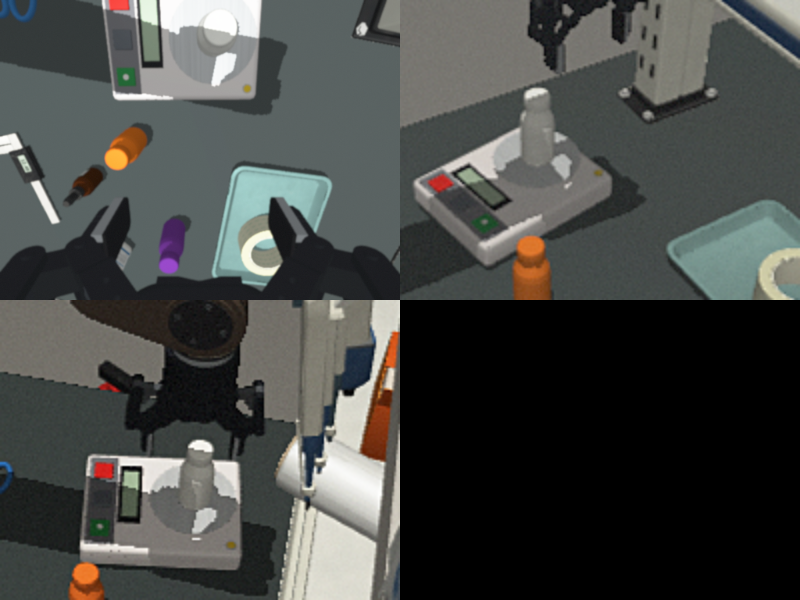

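The white bottle stands upright in the middle of the pan (scene panel (537,130), base at (0.634,0.228)). The robot is clear of everything.

```bash
python3 -c "
from bench import workorder; print(workorder.job_done())"
```

```text
the job is handed in; nothing more can be done
None
```

I pressed the green key to its stop at about 16 N, then stood the all-white bottle upright in the middle of the pan, released it with the arm clear, and handed the job in at about 20 s; the hand-in returned no verdict.

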